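Slide the chest door under its neighbour and stack the paint tray

TASK

Put the blue paint tray away in the supply chest: slide the yellow door under its green neighbour as far as it will go, without shifting the green door, then stack the blue tray on the blue one inside so that all four corner pins drop fully into the sockets. Set it down gently, letting go only once it rests there, and leave the yellow door fully open and the orange tray where it stands.

Things in the scene. Friction and masses are not known exactly. Their poses are not given: they have to be found in the camera images.
- chest: White low supply chest fixed on the table, outside 234 (x) x 494 (y) x 140 mm high, open on top but for two flat sliding doors that lie one above the other on a double track and move along the chest's y axis. Inside 210 x 470 mm; walls and floor 12 mm thick. Origin: centre of its underside; axes along its short (x) and long (y) sides.
- lower (a joint): Travel of the yellow lower door (206 mm in chest x, 245 in chest y, 10 thick; underside 116, top 126 mm above the table). 0: shut over the chest's +y half, tail edge against the end wall; grows as it slides towards chest -y under the green door; 0.215: fully open, at its stop. Stiff (about 3 N plus 6 N s/m); stays where left.
- lower_hole (a point): Centre of the black-rimmed finger hole in the middle of the yellow door, at its top face. A through hole, 60 mm along chest x, 36 along chest y, free space 50 mm deep below. The green door covers the hole before the yellow door is fully open; the rest of the way must be pushed at the tail edge.
- lower_tail (a point): Middle of the yellow door's tail edge (its +y end), at its top face, 122.5 mm from the hole's centre. When the door is fully open this edge still shows 15 mm clear of the green door's edge.
- upper (a joint): Travel of the green upper door (206 x 240 x 10 mm, top 140 mm above the table). 0: over the chest's -y half, against its stop; grows towards the chest's +y. Leave it at 0.
- upper_edge (a point): Middle of the green door's +y edge, at its top face.
- cradle: Aluminium frame (124 x 170 mm, 10 high) on the chest floor under the yellow door. Holds the blue bottom tray: 110 (x) x 140 (y) mm, four 24 mm square corner posts 50 high, square sockets 10.5 wide, 14 deep in their tops at x = +-43, y = +-58 mm of the tray's centre. The tray is parallel to the frame, centred in x, but stuck anywhere within +-6 mm in y. Origin: frame's centre, on the chest floor.
- blue_tray: Loose blue tray, 110 (x) x 140 (y) mm, 60 tall, 0.2 to 0.4 kg, standing on four pins: 8 mm square, 10 long, flat-ended, at x = +-43, y = +-58 mm. Corner posts from 10 to 60 mm up, floor top at 15, rim to 28. Origin: centre, at the pin tips. Stacked home, its origin is 40 mm above the frame's origin, axes parallel to the frame (a half turn fits too). Pins have 1 mm of play: feel for the sockets.
- blue_handle (a point): Middle of the blue tray's white handle bar, 44 mm above its origin. The bar is 12 mm thick in tray x, 70 long in tray y, from 28 to 54 mm up; pinch it from above.
- orange_tray: Orange tray of the same shape, to be left alone. Origin as for the blue one.

How it is judged:
On the way, in this order (a step that is already met when the one before it is completed fails the run):
1. the yellow door is fully open under the green one (value of joint lower above 0.211 m), for 0.2 s.
2. the blue tray is stacked with all its pins in the sockets (z of blue_tray in the frame of cradle between 0.036 and 0.043 m and x of blue_tray in the frame of cradle between -0.004 and 0.004 m and y of blue_tray in the frame of cradle between -0.009 and 0.009 m and angle between blue_tray's own z axis and vertical below 0.03 rad and angle between the x axis of blue_tray and the x axis of cradle, either way round below 0.05 rad), for 0.2 s.
At the end, for the whole second after the job is handed in: Yellow door open to within 4 mm of its stop, green door within 20 mm of its place; the blue tray released on the bottom tray, all pins in the sockets: origin 36 to 43 mm above the frame's, within 4 mm in the frame's x and 9 mm in its y, parallel within 0.05 rad, level within 0.03 rad, at rest (all of step 2 and value of joint lower above 0.211 m and value of joint upper below 0.02 m and linear speed of blue_tray below 0.02 m/s); the robot touches nothing.
It fails at once if the green door is shifted by more than 20 mm (distance of upper_edge from where it was at the start of the episode above 0.02 m).
It fails at once if the blue tray is let go in the air over the chest (dropped, from 8 mm or more above where its pins meet the posts) (z of blue_tray in the frame of cradle above 0.058 m and x of blue_tray in the frame of cradle between -0.12 and 0.12 m and y of blue_tray in the frame of cradle between -0.12 and 0.12 m and contact force between the fingers and blue_tray below 0.05 N).
It fails at once if the orange tray is moved by more than 30 mm (distance of orange_tray from where it was at the start of the episode above 0.03 m).
It also fails if it takes over 67 s, if anything falls off the work surface, if the arm or the gripper's body presses on something with over 40 N, if the wrist force passes 120 N, or if a joint passes its speed limit or range.

ROBOT

A 6-joint arm with a two-finger parallel gripper is mounted at the origin on the work surface. World frame = base frame: x ahead of the robot, y to its left, z up, the work surface at z = 0. Lengths are in m, angles in rad, forces in N, time in s.
With the tool pointing down it reaches from about 0.275 to 0.875 m from the base axis. Payload 12.5 kg.
Tool frame: the origin (TCP) lies at the very end of the fingers, on their centre line; the grasp point (between the pads) lies 19 mm behind it; x points along the fingers, z is the direction in which the jaws open and shut, and the axes are right-handed (so a half turn about x gives the same grasp; the last joint's range is limited). The gripper opens to 85 mm and grips with 20 to 120 N. Pads are 22 mm wide; open, the fingers measure 114 mm over their backs; the gripper's body (76 mm by 85 mm) begins 54 mm behind the grasp point. The pads swing forward as they close: fully open they stand 13 mm farther back than shut.
Start: joints at [1.184, 0.351, 1.652, -0, 1.139, -0.085], TCP at [0.163, 0.525, 0.231] pointing down, gripper open.
Joint ranges: [-2.75, 2.75], [-0.79, 2.1], [0.01, 2.65], [-1.57, 4.71], [0.07, 3.14], [-2.87, 2.87]. Speed limits (rad/s): [2.22, 2.22, 2.79, 3.14, 3.14, 3.14].

INTERFACE

Orientations are given as a rotation vector (axis times angle).
In Python, from cell import robot, cams, job gives the robot as it stands.
- The arm moves only by the tool drive_tool, never from a script. Its argument "rows" is a list that holds one entry, the list of rows, each a list of 7 numbers: the shift along the tool's x, y, z in mm, then the turn, a rotation vector about the tool's x, y, z in degrees, then the closure, from -1 (fully open) to 1 (shut). In form: [[[tx, ty, tz, rx, ry, rz, jaw], ...]]. A call has exactly 5 rows; each row is the pose to reach, as a shift and turn from the pose commanded when the call began, along the tool's axes at that moment; what a row does not reach only later rows make up. A row lasts 1/12 s, in which the tool goes at most 41.7 mm and 7.16 degrees, less where a joint would pass 70% of its speed; a pose out of reach is approached as far as the arm can. A call with a gripper value outside its range is refused whole. The fingers move at their own pace and stop on an object; "newtons" is the grip in N (left out, the last holds). Time passes only in rows, so rows that repeat a pose let the fingers close, or fill a call up. It gives the time, the measured TCP pose, the force and the opening at its end, in the units of the state.
- robot.read_state(): the state, without advancing time (a new reading comes with each control period).
- cams.get_image(name): name is "scene" or "side" or "wrist"; returns (picture, depth): 384x512x3 uint8, red, green, blue; 384x512 float32, m along the optical axis (not along the pixel's ray), 0 where there is no reading.
- cams.get_calibration(name): a dict with "K" (3x3 intrinsics, pixels), "rvec" (rotation vector, rad) and "tvec" (3), from world to camera coordinates, as OpenCV has them. Camera axes: x right, y down, z forward; pixel columns grow to the right and rows downward; lengths in m; the calibration is good to about 2 mm. A picture is of the moment at which its call begins: read the wrist's pose just before it. get_calibration takes no time and is no camera call; for the wrist camera it gives the pose at the moment of the call.
- job.hand_in(): hands the job in, once; it reports no verdict.
The state is a dict: "time": time; "joint_pos": joint angles; "dq": joint speeds; "joint_torque": joint torques, N m; "eef_pos": TCP position; "eef_rot": TCP orientation; "ft_force": force on the tool from outside, world axes, zero at the start; "moment": the same for the moment, N m; "width": finger opening in m.
Only numpy, scipy, OpenCV 4.12 (cv2) and the standard library are available. Lean on these libraries where they do the work, as an engineer would, in place of code of your own. Each camera call takes 0.05 s, during which the arm holds its last target.

## Working session

There is one attempt and no reset: what is moved stays moved. The work goes in short steps, Python scripts to look and compute and a tool call to move; the robot and the scene stay as the last step left them, time stands still between calls to the robot, and variables do not carry over. Pictures are saved under pics/ and viewed, and the job is handed in when it is done.

Besides the shell and the picture viewer there is one more tool, called as name([rows], argument=value, ...), one row to a line, values as JSON. drive_tool: Moves the arm, as the interface text tells. Its arguments: {"type":"object","properties":{"rows":{"type":"array"},"newtons":{"type":"number"}},"required":["rows"]}

```bash
ls; mkdir -p pics
cat > h.py <<'E'
from cell import robot,cams,job
import numpy as np,cv2
from scipy.spatial.transform import Rotation as R
def grab(n,f=None):
    c=cams.get_calibration(n); im,d=cams.get_image(n)
    if f: cv2.imwrite('pics/'+f,im[:,:,::-1])
    return im,d,c
def cloud(d,c):
    K=np.array(c['K']);M=R.from_rotvec(np.ravel(c['rvec'])).as_matrix();t=np.ravel(c['tvec'])
    v,u=np.mgrid[:d.shape[0],:d.shape[1]]
    P=np.stack([(u-K[0,2])/K[0,0]*d,(v-K[1,2])/K[1,1]*d,d],-1)
    return (P-t)@M
def proj(p,c):
    p=np.atleast_2d(p).astype(float)
    return cv2.projectPoints(p,np.ravel(c['rvec']),np.ravel(c['tvec']),np.array(c['K']),None)[0][:,0]
E
python3 - <<'E'
from h import *
s=robot.read_state();print(s)
for n in['scene','side','wrist']:
    im,d,c=grab(n,n+'0.png'); np.savez('/tmp/'+n+'0.npz',im=im,d=d,X=cloud(d,c))
    M=R.from_rotvec(np.ravel(c['rvec'])).as_matrix();print(n,-M.T@np.ravel(c['tvec']))
E
```

```text
pics
{'time': 0.0, 'joint_pos': array([ 1.18438897e+00,  3.51265471e-01,  1.65239790e+00, -1.61709990e-05,
        1.13909513e+00, -8.45689541e-02]), 'dq': array([ 0.00116114, -0.0008682 ,  0.0007804 , -0.00023818, -0.00033672,
       -0.00100268]), 'joint_torque': array([-7.96789936e-05, -5.06084275e+01, -2.91409636e+01, -1.09052230e-04,
        4.44824153e-03, -5.08871972e-05]), 'eef_pos': array([0.16334457, 0.52485138, 0.23075236]), 'eef_rot': array([-0.98469556,  1.33801448,  0.98366316]), 'ft_force': array([-0.04621383, -0.04485145,  0.18138308]), 'moment': array([-0.01971807, -0.00983807, -0.03681156]), 'width': 0.08552094570085994}
scene [ 1.0520248  -0.09016099  0.76123893]
side [ 0.23866354 -0.41848267  0.78299381]
wrist [0.09342351 0.54650269 0.37383638]
```

View pics/scene0.png

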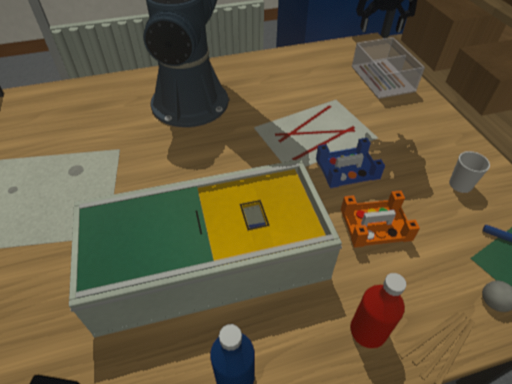

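View pics/side0.png

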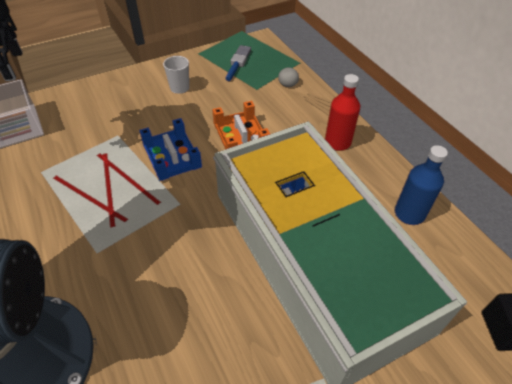

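View pics/wrist0.png

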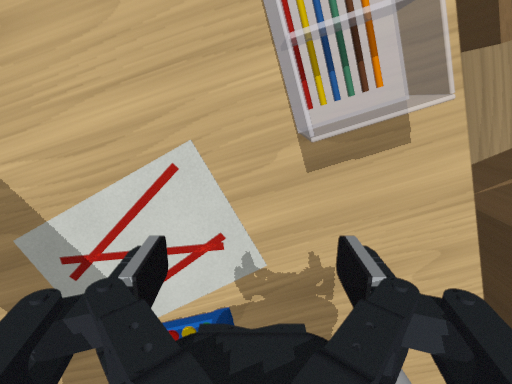

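The scene view shows the chest with green (left) and yellow (right, hole at about (255,215)). The blue tray is at (350,162) and the orange tray at (380,218). The side view agrees. Next I'll get the poses from the depth clouds.

```bash
cat > meas.py <<'E'
from h import *
def masks(im):
    h=cv2.cvtColor(im,cv2.COLOR_RGB2HSV).astype(int);H,S,V=h[...,0],h[...,1],h[...,2]
    return dict(yellow=(H>18)&(H<32)&(S>150)&(V>120),green=(H>65)&(H<95)&(S>90)&(V>50),blue=(H>100)&(H<125)&(S>120),orange=(H>4)&(H<16)&(S>180)&(V>120))
E
python3 - <<'E'
from meas import *
for n in['scene','side']:
    z=np.load('/tmp/'+n+'0.npz');im,d,X=z['im'],z['d'],z['X'];m=masks(im)
    for k,zl,zh in(('yellow',.11,.14),('green',.125,.155),('blue',.045,.07),('blue',0.0,.07),('orange',.045,.07)):
        P=X[m[k]&(d>0)&(X[...,2]>zl)&(X[...,2]<zh)&(np.abs(X[...,1]-.1)<.7)]
        if k in('blue','orange'):
            P=P[(P[:,0]>.2)&(P[:,0]<.62)&(P[:,1]>.2)&(P[:,1]<.6)]
        r=cv2.minAreaRect((P[:,:2]*1000).astype(np.float32))
        print(n,k,len(P),np.round(np.median(P,0),4),r, 'zr',np.percentile(P[:,2],[5,95]).round(3))
    # chest rim: z ~.14 whitish
    W=(X[...,2]>.130)&(X[...,2]<.15)&(d>0)&(X[...,0]>.25)&(X[...,0]<.8)&(X[...,1]>-.4)&(X[...,1]<.45)
    W=W&~m['orange']; P=X[W];r=cv2.minAreaRect((P[:,:2]*1000).astype(np.float32));print(n,'rim',len(P),r,np.median(P[:,2]))
E
```

```text
scene yellow 6629 [0.5943 0.0578 0.1251] ((578.5250854492188, 60.12483215332031), (228.71348571777344, 184.7941436767578), 88.41598510742188) zr [0.123 0.127]
scene green 9779 [ 0.5908 -0.1813  0.1392] ((579.29541015625, -175.77182006835938), (237.3642578125, 186.91920471191406), 88.76612091064453) zr [0.137 0.141]
scene blue 319 [0.4589 0.3957 0.0571] ((422.71099853515625, 352.2179870605469), (140.44924926757812, 112.67449951171875), 87.31427001953125) zr [0.046 0.06 ]
scene blue 1240 [0.4283 0.3628 0.0248] ((423.22454833984375, 352.3486022949219), (140.9644317626953, 113.31287384033203), 87.49723052978516) zr [0.012 0.059]
scene orange 142 [0.5676 0.2981 0.0589] ((567.1618041992188, 344.928466796875), (142.2404022216797, 25.05587387084961), 81.6662368774414) zr [0.057 0.061]
scene rim 16903 ((585.9374389648438, -60.117767333984375), (493.6883239746094, 239.19436645507812), 88.57518768310547) 0.13929450505756985
side yellow 6648 [0.5915 0.05   0.1261] ((594.7510986328125, 56.3531494140625), (224.75003051757812, 191.02964782714844), 88.56229400634766) zr [0.124 0.128]
side green 13079 [ 0.5763 -0.1935  0.14  ] ((582.0156860351562, -176.64418029785156), (236.70457458496094, 185.7974853515625), 88.66046142578125) zr [0.138 0.142]
side blue 409 [0.3921 0.3015 0.0584] ((420.9566955566406, 349.6884765625), (140.4235076904297, 108.119384765625), 87.22649383544922) zr [0.047 0.062]
side blue 1531 [0.4168 0.3533 0.0239] ((421.1888732910156, 351.41571044921875), (144.10032653808594, 108.53529357910156), 87.15585327148438) zr [0.013 0.061]
side orange 177 [0.5647 0.2962 0.0587] ((566.5968627929688, 342.9144287109375), (141.491943359375, 24.447792053222656), 81.30094909667969) zr [0.048 0.062]
side rim 21380 ((627.910400390625, -47.1258544921875), (525.1071166992188, 329.0649108886719), 88.52137756347656) 0.1400408911877036
```

```bash
cat >> h.py <<'E'
def rays(uv,c,z):
    K=np.array(c['K']);M=R.from_rotvec(np.ravel(c['rvec'])).as_matrix();t=np.ravel(c['tvec'])
    o=-M.T@t; uv=np.atleast_2d(uv); D=np.c_[(uv-K[:2,2])/[K[0,0],K[1,1]],np.ones(len(uv))]@M
    return o+D*((z-o[2])/D[:,2])[:,None]
E
python3 - <<'E'
from meas import *
print(R.from_rotvec(robot.read_state()['eef_rot']).as_matrix().round(3))
for n in['scene','side']:
    z=np.load('/tmp/'+n+'0.npz');im,d,X=z['im'],z['d'],z['X'];m=masks(im)
    c=cams.get_calibration(n)
    y=(m['yellow']&(np.abs(X[...,2]-.126)<.006)).astype(np.uint8)
    cs,hi=cv2.findContours(y,cv2.RETR_CCOMP,cv2.CHAIN_APPROX_NONE)
    for q,hh in zip(cs,hi[0]):
        if hh[3]>=0 and cv2.contourArea(q)>100 or (hh[3]<0 and cv2.contourArea(q)>2000):
            W=rays(q[:,0].astype(float),c,.126);print(n,hh[3],cv2.boundingRect(q),cv2.minAreaRect((W[:,:2]*1000).astype(np.float32)))
    g=(m['green']&(np.abs(X[...,2]-.14)<.006)); P=X[g]; 
    # chest rim outer top via ray z=.14
    print('green +y edge', np.percentile(P[:,1],99.5))
    q=[]
    crop=im[150:340,60:350] if n=='scene' else im[115:384,205:475]
    cv2.imwrite(f'pics/{n}crop0.png',cv2.resize(crop,None,fx=2.2,fy=2.2)[:,:,::-1][:598])
E
```

```text
[[-0.    -0.955  0.297]
 [-0.001  0.297  0.955]
 [-1.     0.    -0.001]]
scene -1 (199, 174, 126, 86) ((584.6966552734375, 56.73079299926758), (222.53883361816406, 171.6138916015625), 88.6403579711914)
scene 3 (239, 199, 32, 33) ((585.7444458007812, 46.16035079956055), (50.23366928100586, 74.70375061035156), 88.51799011230469)
green +y edge -0.05863887602733423
side -1 (232, 133, 131, 100) ((594.6005859375, 59.382598876953125), (214.7314453125, 189.09518432617188), 88.71026611328125)
side 1 (274, 170, 43, 28) ((586.814453125, 45.43598937988281), (50.580020904541016, 73.29491424560547), 89.4385986328125)
green +y edge -0.060581342906115714
```

```bash
cat > go.py <<'E'
import sys
from h import *
# usage go.py x y z(mm) yaw(deg): prints shift/turn in tool axes
x,y,z,yaw=map(float,sys.argv[1:5])
s=robot.read_state();A=R.from_rotvec(s['eef_rot'])
a=np.radians(yaw);Z=[np.cos(a),np.sin(a),0];X=[0,0,-1];Y=np.cross(Z,X)
B=R.from_matrix(np.c_[X,Y,Z])
p=s['eef_pos']*1000
print('t',round(s['time'],2),'p',p.round(1),'w',round(s['width']*1000,1),'F',s['ft_force'].round(1),'shift',A.inv().apply(np.array([x,y,z])-p).round(1),'rot',np.degrees((A.inv()*B).as_rotvec()).round(1))
E
python3 go.py 586 46 180 -1.4
```

```text
t 0.15 p [163.4 524.9 230.9] w 85.2 F [-0.8  1.3 -0.7] shift [  51.1 -545.9 -331.6] rot [74.1 -0.   0. ]
```

drive_tool([
  [[51, -546, -332, 74, 0, 0, 1], [51, -546, -332, 74, 0, 0, 1], [51, -546, -332, 74, 0, 0, 1], [51, -546, -332, 74, 0, 0, 1], [51, -546, -332, 74, 0, 0, 1]],
], newtons=40)

```text
time: 0.57
eef_pos: [0.3015, 0.3677, 0.2145]
eef_rot: [-0.5, 1.513, 0.5]
ft_force: [0.5, 0.9, -0.5]
width: 0.0258
```

```bash
python3 go.py 586 46 180 -1.4
```

```text
t 0.57 p [301.5 367.7 214.5] w 25.8 F [ 0.5  0.9 -0.5] shift [  34.5 -427.9   36.8] rot [38. -0.  0.]
```

drive_tool([
  [[34, -428, 37, 38, 0, 0, 1], [34, -428, 37, 38, 0, 0, 1], [34, -428, 37, 38, 0, 0, 1], [34, -428, 37, 38, 0, 0, 1], [34, -428, 37, 38, 0, 0, 1]],
])

```text
time: 0.98
eef_pos: [0.4403, 0.2128, 0.1981]
eef_rot: [-0.01, 1.571, 0.01]
ft_force: [1.0, 1.0, 0.1]
width: 0.0002
```

```bash
python3 go.py 586 46 180 -1.4
```

```text
t 0.98 p [440.3 212.8 198.1] w 0.2 F [1.  1.  0.1] shift [  18.1 -168.6  143.6] rot [ 2.1 -0.   0. ]
```

drive_tool([
  [[18, -168, 144, 2, 0, 0, 1], [18, -168, 144, 2, 0, 0, 1], [18, -168, 144, 2, 0, 0, 1], [18, -168, 144, 2, 0, 0, 1], [18, -168, 144, 2, 0, 0, 1]],
])

```text
time: 1.4
eef_pos: [0.5784, 0.0577, 0.181]
eef_rot: [0.013, 1.571, -0.013]
ft_force: [-0.1, 1.3, -0.2]
width: -0.0001
```

```bash
python3 go.py 586 46 180 -1.4
python3 - <<'E'
from h import *
im,d,c=grab('wrist','w1.png'); print(proj([.586,.046,.126],c),np.ravel(c['tvec']))
im,d,c=grab('side','s1.png')
E
```

```text
t 1.4 p [578.4  57.7 181. ] w -0.1 F [-0.1  1.3 -0.2] shift [  1.  -11.5   7.8] rot [ 0.5 -0.  -0. ]
[[261.56239176 217.80242414]] [-0.57789114  0.03993251  0.35061158]
```

View pics/w1.png

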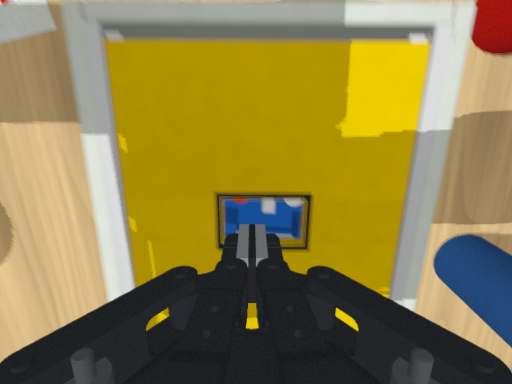

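View pics/s1.png

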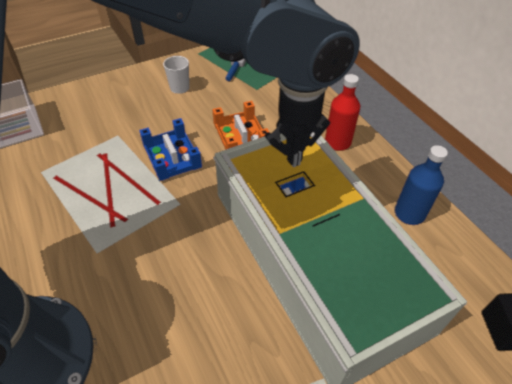

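The wrist view shows the hole's rim spanning (217–310, 193–249), with its centre at (263.5,221). That puts the hole at about (587, 44) mm. I'll align there and go down into it.

drive_tool([
  [[0, -13, 8, 0.5, 0, 0, 1], [0, -13.5, 8.5, 0.5, 0, 0, 1], [25, -13.5, 8.5, 0.5, 0, 0, 1], [50, -13.5, 8.5, 0.5, 0, 0, 1], [72, -13.5, 8.5, 0.5, 0, 0, 1]],
])

```text
time: 1.92
eef_pos: [0.5852, 0.0466, 0.1086]
eef_rot: [0.019, 1.571, -0.019]
ft_force: [0.1, -0.9, 0.2]
width: 0.0001
```

```bash
python3 go.py 587 -43 108 -1.4
```

```text
t 1.92 p [585.2  46.6 108.6] w 0.1 F [ 0.1 -0.9  0.2] shift [  0.6 -89.6   3.9] rot [ 0.  0. -0.]
```

drive_tool([
  [[0, -14, 0, 0, 0, 0, 1], [0, -32, 0, 0, 0, 0, 1], [0, -50, 0, 0, 0, 0, 1], [0, -68, 0, 0, 0, 0, 1], [0, -84, 0, 0, 0, 0, 1]],
])

```text
time: 2.33
eef_pos: [0.5831, -0.0382, 0.1099]
eef_rot: [0.019, 1.571, -0.018]
ft_force: [-0.5, 4.0, -2.6]
width: -0.0003
```

```bash
python3 go.py 587 -43 108 -1.4
python3 - <<'E'
from h import *
im,d,c=grab('wrist','w2.png'); 
im,d,c=grab('side','s2.png')
E
```

```text
t 2.33 p [583.1 -38.2 109.9] w -0.3 F [-0.5  4.  -2.6] shift [ 1.9 -4.7  4. ] rot [ 0. -0. -0.]
```

View pics/w2.png

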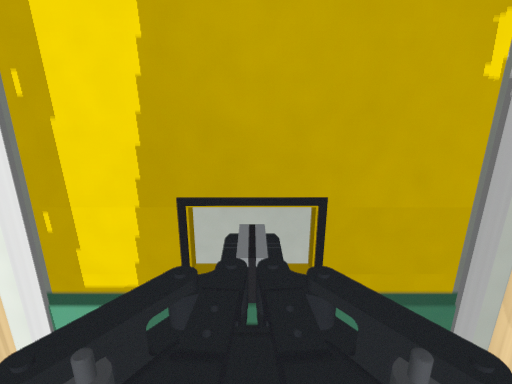

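View pics/s2.png

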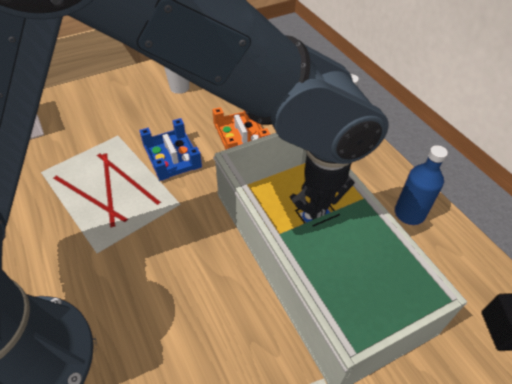

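The yellow door has moved about 77 mm. Next I'll lift out and go behind its tail.

drive_tool([
  [[-22, 2, 0, 0, 0, 0, 1], [-42, 10, 0, 0, 0, 0, 1], [-42, 50, 0, 0, 0, 0, 1], [-42, 90, 0, 0, 0, 0, 1], [-42, 130, 0, 0, 0, 0, 1]],
])

```text
time: 2.85
eef_pos: [0.5868, 0.0941, 0.1527]
eef_rot: [0.02, 1.569, -0.02]
ft_force: [0.2, -0.1, 0.6]
width: 0.0004
```

```bash
python3 go.py 588 130 110 -1.4
python3 - <<'E'
from h import *
im,d,c=grab('wrist','w3.png'); np.savez('/tmp/w3.npz',im=im,d=d,X=cloud(d,c))
im,d,c=grab('scene','sc3.png'); np.savez('/tmp/sc3.npz',im=im,d=d,X=cloud(d,c))
from meas import masks
m=masks(im)['yellow'];X=cloud(d,c);P=X[m&(abs(X[...,2]-.126)<.006)];
for a in (.55,.58,.62):
  q=P[abs(P[:,0]-a)<.01];print(a,len(q),np.percentile(q[:,1],[1,99]))
E
```

```text
t 2.85 p [586.8  94.1 152.7] w 0.4 F [ 0.2 -0.1  0.6] shift [42.7 35.9  0.3] rot [-0.   0.1 -0. ]
0.55 52 [-0.05317756 -0.02239789]Traceback (most recent call last):
  File "<stdin>", line 7, in <module>
    return _quantile_unchecked(
        a, q, axis, out, overwrite_input, method, keepdims, weights)
    return _ureduce(a,
                    func=_quantile_ureduce_func,
    ...<5 lines>...
                    overwrite_input=overwrite_input,
                    method=method)
    r = func(a, **kwargs)
    result = _quantile(arr,
                       quantiles=q,
    ...<2 lines>...
                       out=out,
                       weights=wgt)
    slices_having_nans = np.isnan(arr[-1, ...])
                                  ~~~^^^^^^^^^
IndexError: index -1 is out of bounds for axis 0 with size 0
```

View pics/w3.png

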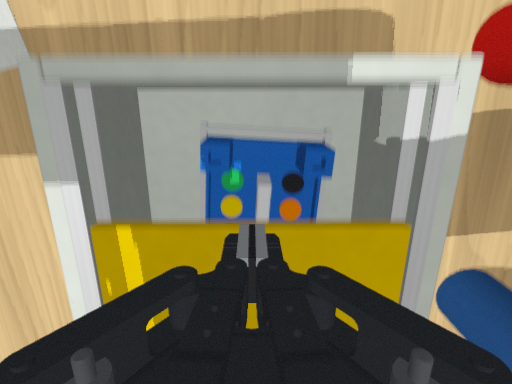

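View pics/sc3.png

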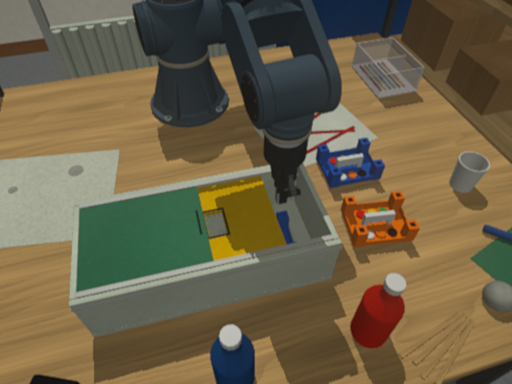

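```bash
python3 - <<'E'
from h import *
c=cams.get_calibration('wrist'); print(rays(np.array([[180.,224],[380,224]]),c,.126))
E
python3 go.py 588 130 110 -1.4
```

```text
[[0.5411769  0.09496892 0.126     ]
 [0.6688285  0.09252551 0.126     ]]
t 2.95 p [586.5  97.6 152.3] w 0.1 F [-0.2 -0.   0.3] shift [42.4 32.4  0.8] rot [ 0.3  0.1 -0.1]
```

drive_tool([
  [[0, 20, 1, 0, 0, 0, 1], [2, 26, 1, 0, 0, 0, 1], [20, 26, 1, 0, 0, 0, 1], [43, 26, 1, 0, 0, 0, 1], [43, 26, 1, 0, 0, 0, 1]],
])

```text
time: 3.37
eef_pos: [0.5864, 0.1177, 0.1051]
eef_rot: [0.018, 1.576, -0.02]
ft_force: [-0.9, -0.6, -0.4]
width: -0.0002
```

```bash
python3 go.py 588 -20 108 -1.4
```

```text
t 3.37 p [586.4 117.7 105.1] w -0.2 F [-0.9 -0.6 -0.4] shift [  -2.8 -137.6    5. ] rot [ 0.  -0.3  0.1]
```

drive_tool([
  [[-2, -16, 0, 0, 0, 0, 1], [-3, -42, 0, 0, 0, 0, 1], [-3, -70, 0, 0, 0, 0, 1], [-3, -98, 0, 0, 0, 0, 1], [-3, -125, 0, 0, 0, 0, 1]],
])

```text
time: 3.78
eef_pos: [0.5852, -0.0078, 0.1123]
eef_rot: [0.02, 1.571, -0.019]
ft_force: [2.8, 4.9, -3.2]
width: 0.0001
```

```bash
python3 go.py 588 -34 108 -1.4
```

```text
t 3.78 p [585.2  -7.8 112.3] w 0.1 F [ 2.8  4.9 -3.2] shift [  4.3 -26.1   3.4] rot [-0.   0.  -0.1]
```

drive_tool([
  [[2, -8, 1, 0, 0, 0, 1], [3, -15, 1, 0, 0, 0, 1], [3, -20, 1, 0, 0, 0, 1], [3, -25, 1, 0, 0, 0, 1], [3, -28, 1, 0, 0, 0, 1]],
])

```text
time: 4.2
eef_pos: [0.5861, -0.0306, 0.1089]
eef_rot: [0.026, 1.57, -0.014]
ft_force: [2.9, 47.2, 6.5]
width: -0.0001
```

```bash
python3 go.py 588 -34 108 -1.4
```

```text
t 4.2 p [586.1 -30.6 108.9] w -0.1 F [ 2.9 47.2  6.5] shift [ 0.9 -3.4  1.9] rot [-0.1  0.  -0.4]
```

The force reached 47 N, so the door should be at its stop. I'll back off, rise and check.

drive_tool([
  [[0, 15, 0, 0, 0, 0, 0.5], [-20, 25, 0, 0, 0, 0, 0], [-60, 30, 0, 0, 0, 0, -1], [-95, 35, 0, 0, 0, 0, -1], [-130, 40, 0, 0, 0, 0, -1]],
])

```text
time: 4.62
eef_pos: [0.5863, 0.006, 0.2401]
eef_rot: [0.018, 1.571, -0.019]
ft_force: [-0.0, -0.7, 0.1]
width: 0.0606
```

```bash
python3 go.py 588 30 250 -1.4
python3 - <<'E'
from h import *
im,d,c=grab('wrist','w4.png'); np.savez('/tmp/w4.npz',im=im,d=d,X=cloud(d,c),K=c['K'],rvec=c['rvec'],tvec=c['tvec'])
im,d,c=grab('side','s4.png'); np.savez('/tmp/s4.npz',im=im,d=d,X=cloud(d,c))
E
```

```text
t 4.62 p [586.3   6.  240.1] w 60.6 F [-0.  -0.7  0.1] shift [-9.9 24.   1.1] rot [ 0.1 -0.   0. ]
```

View pics/w4.png

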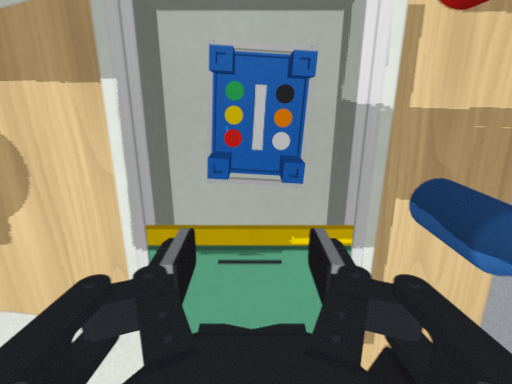

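View pics/s4.png

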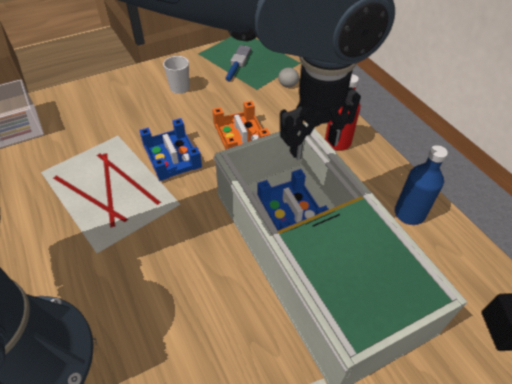

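Run:
```python
from h import *
z=np.load('/tmp/w4.npz');c={k:z[k] for k in('K','rvec','tvec')};im=z['im']
a=rays(np.array([[200.,226],[300,226]]),c,.126);b=rays(np.array([[210,249.5],[240,249.5]]),c,.14);print(a,b)
cr=im[35:195,195:330];cv2.imwrite('pics/w4c.png',cv2.resize(cr,None,fx=3.7,fy=3.7,interpolation=cv2.INTER_CUBIC)[:,:,::-1])
X=z['X'];P=X[35:195,195:330].reshape(-1,3);print(np.histogram(P[:,2],bins=np.arange(0,.12,.01)))
```

```text
[[ 0.53560451 -0.03835743  0.126     ]
 [ 0.63268339 -0.04051262  0.126     ]] [[ 0.54611466 -0.05628887  0.14      ]
 [ 0.57438058 -0.05691575  0.14      ]]
(array([    7, 13739,  3974,   655,   432,   999,  1711,     0,     0,
           0,     0]), array([0.  , 0.01, 0.02, 0.03, 0.04, 0.05, 0.06, 0.07, 0.08, 0.09, 0.1 ,
       0.11]))
```

View pics/w4c.png

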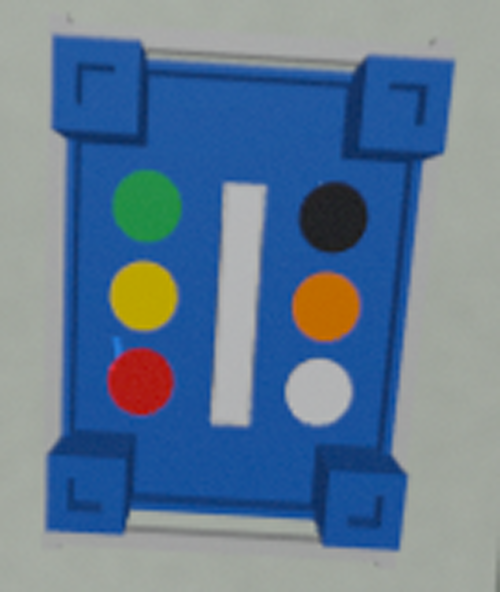

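drive_tool([
  [[15, 40, 0, 0, 0, 0, -1], [30, 60, 0, 0, 0, 0, -1], [30, 60, 0, 0, 0, 0, -1], [30, 60, 0, 0, 0, 0, -1], [30, 60, 0, 0, 0, 0, -1]],
])

```text
time: 5.13
eef_pos: [0.5882, 0.0648, 0.2084]
eef_rot: [0.018, 1.571, -0.019]
ft_force: [0.3, -0.1, -0.5]
width: 0.0851
```

```bash
python3 go.py 588 30 250 -1.4
python3 - <<'E'
from h import *
im,d,c=grab('wrist','w5.png'); np.savez('/tmp/w5.npz',im=im,d=d,X=cloud(d,c),K=c['K'],rvec=c['rvec'],tvec=c['tvec'])
cv2.imwrite('pics/w5c.png',cv2.resize(im[60:330,130:400],None,fx=2.2,fy=2.2,interpolation=cv2.INTER_CUBIC)[:,:,::-1])
E
python3 go.py 588 30 250 -1.4
```

```text
t 5.13 p [588.2  64.8 208.4] w 85.1 F [ 0.3 -0.1 -0.5] shift [-41.6 -34.8   0.6] rot [ 0. -0.  0.]
t 5.18 p [588.4  64.5 208.7] w 85.3 F [-0.6 -0.6  0.3] shift [-41.3 -34.5   0.5] rot [-0.  0.  0.]
```

View pics/w5.png

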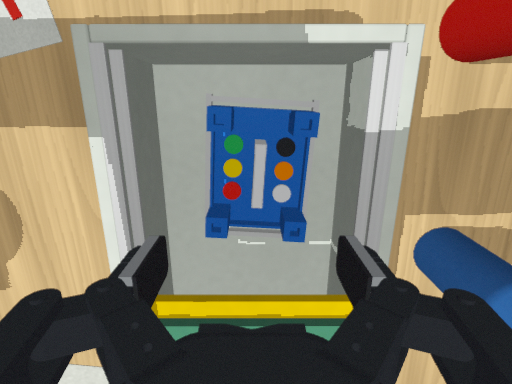

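```bash
cat > trayfit.py <<'E'
from meas import *
def fit(im,d,X,zt,box=None,tol=.005,k='blue'):
    m=masks(im)[k]&(d>0)&(abs(X[...,2]-zt)<tol)
    if box is not None:
        m&=(X[...,0]>box[0])&(X[...,0]<box[1])&(X[...,1]>box[2])&(X[...,1]<box[3])
    m=cv2.morphologyEx(m.astype(np.uint8),cv2.MORPH_OPEN,np.ones((3,3)))
    P=X[m>0]; r=cv2.minAreaRect((P[:,:2]*1000).astype(np.float32)); return r,P,m
E
python3 - <<'E'
from trayfit import *
for n in('w4','w5'):
    z=np.load(f'/tmp/{n}.npz');c={k:z[k] for k in('K','rvec','tvec')}
    r,P,m=fit(z['im'],z['d'],z['X'],.062,(.5,.68,-.03,.17));print(n,r,len(P),np.median(P[:,2]))
    n_,l,st,ce=cv2.connectedComponentsWithStats(m)
    for i in range(1,n_):
        if st[i,4]>40:
            q=cv2.minAreaRect(np.argwhere(l==i)[:,::-1].astype(np.float32))
            print(st[i],rays(np.array([q[0]]),c,.062).round(4), q[2])
E
```

```text
w4 ((595.5904541015625, 58.23881530761719), (140.6113739013672, 109.65473175048828), 85.56742858886719) 1758 0.062312025008961866
[209  45  24  27 504] [[0.5574 0.1194 0.062 ]] 90.0
[291  50  26  27 495] [[0.6427 0.1127 0.062 ]] 4.398705005645752
[208 157  21  22 369] [[0.5483 0.0045 0.062 ]] 90.0
[282 161  23  22 390] [[ 0.6336 -0.0026  0.062 ]] 3.5763344764709473
w5 ((595.8671875, 58.11283874511719), (140.2589874267578, 109.30654907226562), 85.38427734375) 1868 0.06230237238301824
[207 106  25  26 511] [[0.558  0.1199 0.062 ]] 90.0
[293 111  27  26 524] [[0.6429 0.1127 0.062 ]] 4.39870548248291
[206 215  22  23 407] [[0.5488 0.0054 0.062 ]] 90.0
[283 220  23  22 426] [[ 0.6336 -0.002   0.062 ]] 90.0
```

View pics/w5c.png

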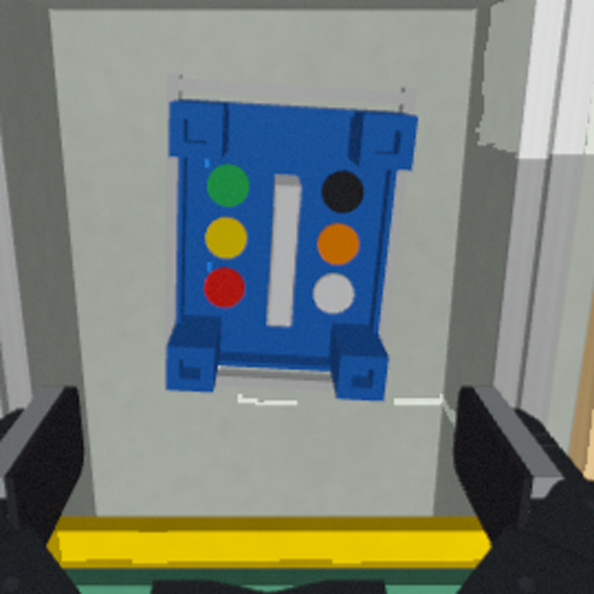

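The bottom tray is centred at (595.8, 58.2) mm with yaw about -4.6°. I'll go and view the loose blue tray from the same relative pose, so the camera bias cancels.

```bash
python3 go.py 415 356 206 -2.7
```

```text
t 5.18 p [588.4  64.5 208.7] w 85.3 F [-0.6 -0.6  0.3] shift [   2.5  287.2 -180.5] rot [1.3 0.  0. ]
```

drive_tool([
  [[2, 287, -180, 1.3, 0, 0, -1], [2, 287, -180, 1.3, 0, 0, -1], [2, 287, -180, 1.3, 0, 0, -1], [2, 287, -180, 1.3, 0, 0, -1], [2, 287, -180, 1.3, 0, 0, -1]],
])

```text
time: 5.6
eef_pos: [0.4813, 0.2447, 0.2079]
eef_rot: [0.039, 1.569, -0.038]
ft_force: [1.1, 1.0, -0.5]
width: 0.0857
```

```bash
python3 go.py 415 356 206 -2.7
```

```text
t 5.6 p [481.3 244.7 207.9] w 85.7 F [ 1.1  1.  -0.5] shift [  1.8 107.9 -71.6] rot [-0.1  0.1 -0. ]
```

drive_tool([
  [[1, 36, -24, 0, 0, 0, -1], [1, 75, -50, 0, 0, 0, -1], [1, 107, -71, 0, 0, 0, -1], [1, 107, -71, 0, 0, 0, -1], [1, 107, -71, 0, 0, 0, -1]],
])

```text
time: 6.02
eef_pos: [0.4155, 0.3555, 0.2067]
eef_rot: [0.036, 1.57, -0.035]
ft_force: [0.2, -0.4, 0.3]
width: 0.0855
```

```bash
python3 go.py 415 356 206 -2.7
python3 - <<'E'
from trayfit import *
im,d,c=grab('wrist','w6.png'); X=cloud(d,c)
r,P,m=fit(im,d,X,.060,(.3,.56,.2,.5));print(r,len(P),np.median(P[:,2]))
n_,l,st,ce=cv2.connectedComponentsWithStats(m)
for i in range(1,n_):
        if st[i,4]>40:
            q=cv2.minAreaRect(np.argwhere(l==i)[:,::-1].astype(np.float32))
            print(st[i],rays(np.array([q[0]]),c,.060).round(4), q[2])
# handle: whitish at z~.054
im2=im.astype(int);H=(im2.min(-1)>140)&(abs(X[...,2]-.054)<.004);P=X[H];print('handle',len(P),cv2.minAreaRect((P[:,:2]*1000).astype(np.float32)))
E
python3 go.py 415 356 206 -2.7
```

```text
t 6.02 p [415.5 355.5 206.7] w 85.5 F [ 0.2 -0.4  0.3] shift [ 0.7  0.5 -0.5] rot [ 0.1  0.  -0. ]
((420.8111877441406, 351.4018249511719), (140.22727966308594, 109.78743743896484), 87.44824981689453) 1888 0.0603548588222056
[201 106  25  25 515] [[0.3807 0.4119 0.06  ]] 90.0
[288 106  26  25 540] [[0.4662 0.4082 0.06  ]] 90.0
[206 215  23  23 406] [[0.3755 0.2964 0.06  ]] 86.42366790771484
[284 216  23  22 427] [[0.4608 0.2924 0.06  ]] 90.0
handle 1409 ((485.0663146972656, 223.2565155029297), (319.72540283203125, 251.5513458251953), 86.81497192382812)
t 6.07 p [416.3 354.2 206.5] w 85.6 F [-0.3 -0.5 -0.3] shift [ 0.5  1.7 -1.3] rot [ 0.  0. -0.]
```

View pics/w6.png

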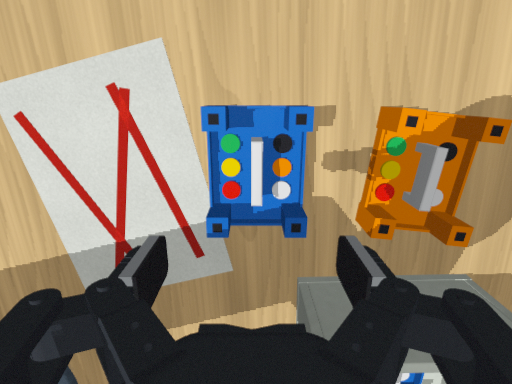

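```bash
python3 go.py 421 351.4 26 -2.55
```

```text
t 6.07 p [416.3 354.2 206.5] w 85.6 F [-0.3 -0.5 -0.3] shift [180.6  -2.6   4.7] rot [-0.1  0.  -0. ]
```

drive_tool([
  [[30, -2.6, 4.7, 0, 0, 0, 0], [60, -2.6, 4.7, 0, 0, 0, 0], [85, -2.6, 4.7, 0, 0, 0, 0], [105, -2.6, 4.7, 0, 0, 0, 0], [120, -2.6, 4.7, 0, 0, 0, 0]],
])

```text
time: 6.48
eef_pos: [0.4215, 0.3493, 0.0845]
eef_rot: [0.038, 1.572, -0.04]
ft_force: [-0.5, -0.5, -0.6]
width: 0.0428
```

```bash
python3 - <<'E'
from h import *
grab('wrist','w7.png')
E
python3 go.py 421 351.4 26 -2.55
```

```text
t 6.53 p [420.5 348.7  82.5] w 42.9 F [-1.7 -2.2 -2.5] shift [56.5  2.9  0.5] rot [-0.3 -0.2  0.2]
```

View pics/w7.png

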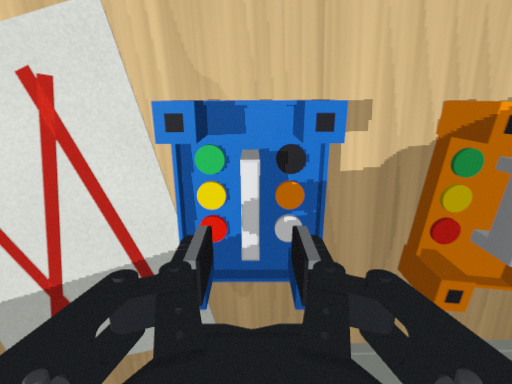

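The handle bar at column 250 sits midway between the fingers, so I'll descend and close.

drive_tool([
  [[20, 2, 0.5, 0, 0, 0, 0], [40, 2, 0.5, 0, 0, 0, 0], [53, 2, 0.5, 0, 0, 0, 0], [56, 2, 0.5, 0, 0, 0, 0], [56, 2, 0.5, 0, 0, 0, 0]],
])

```text
time: 6.95
eef_pos: [0.4219, 0.3524, 0.0302]
eef_rot: [0.038, 1.571, -0.039]
ft_force: [0.9, -0.0, 0.3]
width: 0.0426
```

```bash
python3 go.py 421 351.4 26 -2.55
```

```text
t 6.95 p [421.9 352.4  30.2] w 42.6 F [ 0.9 -0.   0.3] shift [ 4.2 -1.  -0.9] rot [-0.3 -0.   0. ]
```

drive_tool([
  [[4, -1, -0.9, 0, 0, 0, 0], [4, -1, -0.9, -0.3, 0, 0, 1], [4, -1, -0.9, -0.3, 0, 0, 1], [4, -1, -0.9, -0.3, 0, 0, 1], [4, -1, -0.9, -0.3, 0, 0, 1]],
], newtons=70)

```text
time: 7.37
eef_pos: [0.4207, 0.3527, 0.027]
eef_rot: [0.034, 1.57, -0.033]
ft_force: [-0.3, -2.6, 7.0]
width: 0.0105
```

drive_tool([
  [[0, 0, 0, 0, 0, 0, 1], [0, 0, 0, 0, 0, 0, 1], [0, 0, 0, 0, 0, 0, 1], [-20, 0, 0, 0, 0, 0, 1], [-50, 0, 0, 0, 0, 0, 1]],
])

```text
time: 7.78
eef_pos: [0.4187, 0.3514, 0.0746]
eef_rot: [0.03, 1.575, -0.035]
ft_force: [-0.1, -0.3, -2.9]
width: 0.0107
```

```bash
python3 go.py 421 351.4 210 -2.55
```

```text
t 7.78 p [418.7 351.4  74.6] w 10.7 F [-0.1 -0.3 -2.9] shift [-135.4   -0.4    1.7] rot [ 0.1 -0.2  0.2]
```

drive_tool([
  [[-41, 0, 0, 0, 0, 0, 1], [-82, 0, 0, 0, 0, 0, 1], [-120, 0, 0, 0, 0, 0, 1], [-136, 0, 2, 0, 0, 0, 1], [-136, 0, 2, 0, 0, 0, 1]],
])

```text
time: 8.2
eef_pos: [0.4237, 0.3534, 0.2164]
eef_rot: [0.036, 1.565, -0.03]
ft_force: [0.7, 0.5, -3.1]
width: 0.0107
```

```bash
python3 go.py 596 59.3 210 -4.6;python3 - <<'E'
from trayfit import *
im,d,c=grab('wrist','w8.png'); X=cloud(d,c); s=robot.read_state()
np.savez('/tmp/w8.npz',im=im,d=d,X=X)
A=R.from_rotvec(s['eef_rot']);T=A.inv().apply((X-s['eef_pos']).reshape(-1,3)).reshape(X.shape)
m=masks(im)['blue']&(d>0)&(abs(T[...,1])<.1)&(abs(T[...,2])<.1)
print(np.histogram(T[m][:,0],bins=np.arange(-.06,.06,.005)))
np.save('/tmp/T8.npy',T)
E
```

```text
t 8.2 p [423.7 353.4 216.4] w 10.7 F [ 0.7  0.5 -3.1] shift [   6.2 -286.6  184.5] rot [ 2.2  0.3 -0.3]
(array([    2,    38,    46,     0,  6580,   537,   465,   355,   315,
         336,   478,  2283,   781, 14705,   268,     0,     0,     0,
           0,     0,     0,     0,     0]), array([-6.00000000e-02, -5.50000000e-02, -5.00000000e-02, -4.50000000e-02,
       -4.00000000e-02, -3.50000000e-02, -3.00000000e-02, -2.50000000e-02,
       -2.00000000e-02, -1.50000000e-02, -1.00000000e-02, -5.00000000e-03,
       -2.77555756e-17,  5.00000000e-03,  1.00000000e-02,  1.50000000e-02,
        2.00000000e-02,  2.50000000e-02,  3.00000000e-02,  3.50000000e-02,
        4.00000000e-02,  4.50000000e-02,  5.00000000e-02,  5.50000000e-02]))
```

View pics/w8.png

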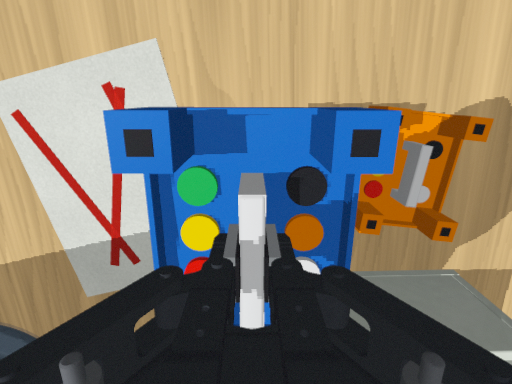

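```bash
cat > hand.py <<'E'
from trayfit import *
s=robot.read_state();c=cams.get_calibration('wrist');im,d=cams.get_image('wrist');X=cloud(d,c);s2=robot.read_state()
print(s['time'],s['eef_pos'],s2['time'],s2['eef_pos'])
A=R.from_rotvec(s['eef_rot']);T=A.inv().apply((X-s['eef_pos']).reshape(-1,3)).reshape(X.shape)
m=masks(im)['blue']&(d>0)&(abs(T[...,1])<.1)&(abs(T[...,2])<.07)&(T[...,0]<-.025)&(T[...,0]>-.045)
m=cv2.morphologyEx(m.astype(np.uint8),cv2.MORPH_OPEN,np.ones((3,3)))
n,l,st,ce=cv2.connectedComponentsWithStats(m)
for i in range(1,n):
    if st[i,4]>300:
        P=T[l==i];r=cv2.minAreaRect((P[:,[2,1]]*1000).astype(np.float32));print(st[i],'topx',np.median(P[:,0]).round(4),'(z,y)',r)
P=T[m>0];print('tilt fit',np.linalg.lstsq(np.c_[P[:,1:],np.ones(len(P))],P[:,0],rcond=None)[0])
E
python3 hand.py; python3 go.py 596 59.3 210 -4.6
```

```text
8.25 [0.42263469 0.35272015 0.21346834] 8.3 [0.42185241 0.3521734  0.21154375]
[ 104  109   74   65 3592] topx -0.0332 (z,y) ((-42.611488342285156, 57.1252555847168), (24.183359146118164, 24.838010787963867), 89.55520629882812)
[ 327  110   74   64 3628] topx -0.0332 (z,y) ((43.50515365600586, 57.053531646728516), (25.041128158569336, 24.29863929748535), 0.06298546493053436)
tilt fit [ 1.53107907e-03  4.59453784e-05 -3.30198496e-02]
t 8.3 p [421.9 352.2 211.5] w 10.6 F [-0.3 -1.1 -4. ] shift [   1.6 -285.3  186.3] rot [ 2.2 -0.   0. ]
```

drive_tool([
  [[0, -25, 16, 0.4, 0, 0, 1], [0, -58, 38, 0.8, 0, 0, 1], [0, -90, 59, 1.2, 0, 0, 1], [0, -122, 80, 1.6, 0, 0, 1], [0, -155, 101, 2.1, 0, 0, 1]],
])

```text
time: 8.72
eef_pos: [0.5161, 0.1915, 0.2096]
eef_rot: [0.061, 1.574, -0.063]
ft_force: [0.7, 0.6, -3.1]
width: 0.0106
```

```bash
cd .;python3 go.py 595.3 59.1 200 -4.6
```

```text
t 8.72 p [516.1 191.5 209.6] w 10.6 F [ 0.7  0.6 -3.1] shift [   9.5 -125.8   89.3] rot [ 0.1 -0.2  0.1]
```

drive_tool([
  [[0, -32, 22, 0, 0, 0, 1], [0, -64, 45, 0, 0, 0, 1], [0, -96, 67, 0, 0, 0, 1], [0, -117, 82, 0, 0, 0, 1], [0, -126, 89, 0, 0, 0, 1]],
])

```text
time: 9.13
eef_pos: [0.5957, 0.0575, 0.2094]
eef_rot: [0.063, 1.574, -0.065]
ft_force: [-0.5, -0.2, -3.3]
width: 0.011
```

drive_tool([
  [[0, 0, 0, 0, 0, 0, 1], [0, 0, 0, 0, 0, 0, 1], [0, 0, 0, 0, 0, 0, 1], [0, 0, 0, 0, 0, 0, 1], [0, 0, 0, 0, 0, 0, 1]],
])

```text
time: 9.55
eef_pos: [0.595, 0.0618, 0.212]
eef_rot: [0.061, 1.57, -0.061]
ft_force: [0.4, 0.1, -3.2]
width: 0.0109
```

```bash
cd .;python3 go.py 595.3 59.1 125 -4.6; python3 hand.py
python3 - <<'E'
from h import *
grab('wrist','w9.png')
E
```

```text
t 9.55 p [595.   61.8 212. ] w 10.9 F [ 0.4  0.1 -3.2] shift [87.  -2.7  0.6] rot [ 0.2 -0.  -0. ]
9.55 [0.59495206 0.06180688 0.21202903] 9.6 [0.59506765 0.06162322 0.21214314]
[ 103  109   75   65 3651] topx -0.0332 (z,y) ((-42.66518020629883, 57.056358337402344), (25.340835571289062, 24.300331115722656), 0.009720386005938053)
[ 326  110   75   64 3630] topx -0.0332 (z,y) ((43.426979064941406, 57.05961608886719), (24.957006454467773, 24.369956970214844), 0.26291435956954956)
tilt fit [ 1.61744392e-03  2.39205532e-05 -3.30123733e-02]
```

View pics/w9.png

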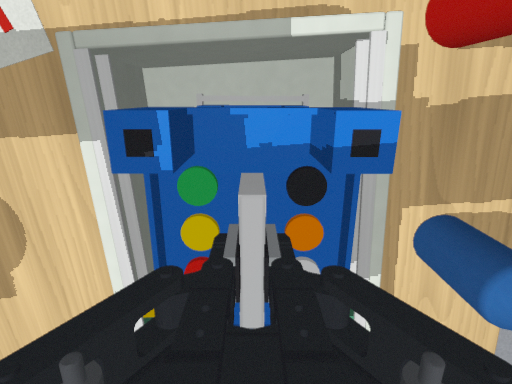

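drive_tool([
  [[20, -2.7, 0.5, 0.2, 0, 0, 1], [50, -2.7, 0.5, 0.2, 0, 0, 1], [80, -2.7, 0.5, 0.2, 0, 0, 1], [105, -2.7, 0.5, 0.2, 0, 0, 1], [114, -2.7, 0.5, 0.2, 0, 0, 1]],
])

```text
time: 10.07
eef_pos: [0.5938, 0.0582, 0.0947]
eef_rot: [0.064, 1.575, -0.065]
ft_force: [-0.7, 0.6, -3.8]
width: 0.0109
```

drive_tool([
  [[0, 0, 0, 0, 0, 0, 1], [0, 0, 0, 0, 0, 0, 1], [0, 0, 0, 0, 0, 0, 1], [0, 0, 0, 0, 0, 0, 1], [0, 0, 0, 0, 0, 0, 1]],
])

```text
time: 10.48
eef_pos: [0.5964, 0.058, 0.0995]
eef_rot: [0.065, 1.568, -0.064]
ft_force: [0.3, 0.3, -3.4]
width: 0.0108
```

```bash
cd .;python3 go.py 595.3 59.1 93 -4.6
python3 - <<'E'
from h import *
grab('wrist','w10.png')
E
```

```text
t 10.48 p [596.4  58.   99.5] w 10.8 F [ 0.3  0.3 -3.4] shift [ 6.5  1.  -1.2] rot [-0.1  0.1 -0. ]
```

View pics/w10.png

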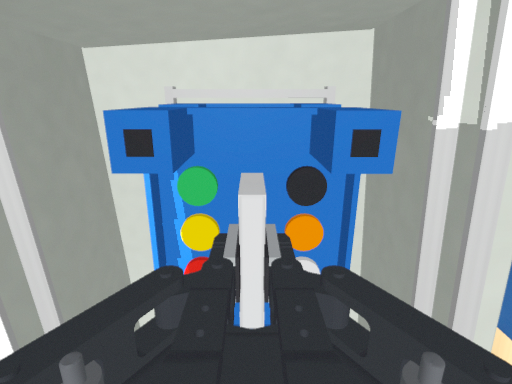

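```bash
cd .;python3 - <<'E'
from h import *
for i in range(6):
    cams.get_image('wrist');s=robot.read_state();print((s['eef_pos']*1000).round(1),s['ft_force'].round(1),np.degrees(s['eef_rot']).round(2))
E
python3 go.py 595.3 59.1 93 -4.6
```

```text
[596.1  58.   99. ] [-0.9  0.  -2.8] [ 3.71 89.87 -3.7 ]
[596.   58.   98.7] [ 1.   0.1 -3.7] [ 3.7  89.89 -3.7 ]
[595.9  58.   98.6] [-0.3 -0.8 -2.6] [ 3.7  89.91 -3.7 ]
[595.8  58.   98.4] [-0.6 -0.6 -2.8] [ 3.7  89.92 -3.7 ]
[595.8  58.   98.3] [ 0.2  0.5 -3.2] [ 3.7  89.93 -3.7 ]
[595.8  57.9  98.3] [ 0.2  0.4 -2.6] [ 3.7  89.94 -3.7 ]
t 10.83 p [595.8  57.9  98.3] w 10.7 F [ 0.2  0.4 -2.6] shift [ 5.3  1.1 -0.6] rot [-0.1  0.   0. ]
```

drive_tool([
  [[1, 1.1, -0.5, 0, 0, 0, 1], [4, 1.1, -0.5, 0, 0, 0, 1], [7, 1.1, -0.5, 0, 0, 0, 1], [9, 1.1, -0.5, 0, 0, 0, 1], [10, 1.1, -0.5, 0, 0, 0, 1]],
])

```text
time: 11.25
eef_pos: [0.5951, 0.0591, 0.0876]
eef_rot: [0.064, 1.571, -0.065]
ft_force: [-0.5, 0.1, -3.4]
width: 0.0108
```

drive_tool([
  [[1, 0, 0, 0, 0, 0, 1], [2, 0, 0, 0, 0, 0, 1], [2, 0, 0, 0, 0, 0, 1], [2, 0, 0, 0, 0, 0, 1], [2, 0, 0, 0, 0, 0, 1]],
])

```text
time: 11.67
eef_pos: [0.5954, 0.0591, 0.0862]
eef_rot: [0.065, 1.57, -0.065]
ft_force: [0.2, -0.4, -2.9]
width: 0.0111
```

```bash
cd .;python3 go.py 595.3 59.1 79 -4.6
```

```text
t 11.67 p [595.4  59.1  86.2] w 11.1 F [ 0.2 -0.4 -2.9] shift [ 7.2  0.  -0.1] rot [-0.1  0.  -0. ]
```

There is no contact force at z=86.2, about 3 mm below where the pins would meet the post tops, so the pins seem to be entering. I'll continue gently.

drive_tool([
  [[1, 0, 0, 0, 0, 0, 1], [2, 0, 0, 0, 0, 0, 1], [3, 0, 0, 0, 0, 0, 1], [4, 0, 0, 0, 0, 0, 1], [4, 0, 0, 0, 0, 0, 1]],
])

```text
time: 12.08
eef_pos: [0.5952, 0.0591, 0.0819]
eef_rot: [0.065, 1.57, -0.065]
ft_force: [-0.4, 0.0, -3.1]
width: 0.0106
```

drive_tool([
  [[1, 0, 0, 0, 0, 0, 1], [2, 0, 0, 0, 0, 0, 1], [2.5, 0, 0, 0, 0, 0, 1], [3, 0, 0, 0, 0, 0, 1], [3, 0, 0, 0, 0, 0, 1]],
])

```text
time: 12.5
eef_pos: [0.5953, 0.0591, 0.0792]
eef_rot: [0.065, 1.57, -0.065]
ft_force: [0.7, -0.0, -2.9]
width: 0.0113
```

```bash
cd .;python3 go.py 595.3 59.1 79 -4.6
python3 - <<'E'
from h import *
grab('wrist','w11.png')
E
```

```text
t 12.5 p [595.3  59.1  79.2] w 11.3 F [ 0.7 -0.  -2.9] shift [ 0.2  0.  -0. ] rot [-0.1 -0.   0. ]
```

View pics/w11.png

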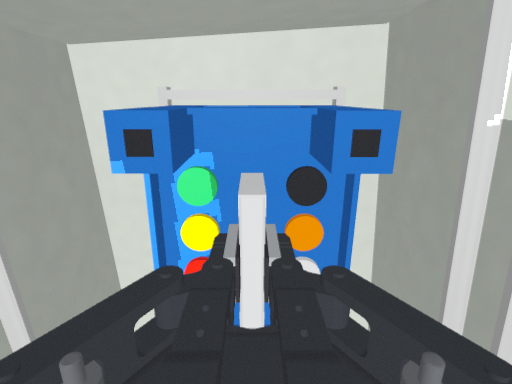

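drive_tool([
  [[0.5, 0, 0, 0, 0, 0, 1], [1, 0, 0, 0, 0, 0, 1], [1, 0, 0, 0, 0, 0, 1], [1.5, 0, 0, 0, 0, 0, 1], [1.5, 0, 0, 0, 0, 0, 1]],
])

```text
time: 12.97
eef_pos: [0.5954, 0.0591, 0.079]
eef_rot: [0.064, 1.57, -0.065]
ft_force: [-7.9, -0.2, 13.4]
width: 0.011
```

It rests at TCP z=79.0, the expected home height, with a push of about 16 N. I'll ease off and release.

drive_tool([
  [[-1, 0, 0, 0, 0, 0, 1], [-1, 0, 0, 0, 0, 0, 0], [-1, 0, 0, 0, 0, 0, 0], [-1, 0, 0, 0, 0, 0, 0], [-1, 0, 0, 0, 0, 0, 0]],
])

```text
time: 13.38
eef_pos: [0.5954, 0.0591, 0.0786]
eef_rot: [0.065, 1.57, -0.065]
ft_force: [1.3, -0.2, 0.4]
width: 0.0423
```

```bash
cd .;python3 go.py 595.3 59.1 200 -4.6
python3 - <<'E'
from h import *
grab('wrist','w12.png')
E
```

```text
t 13.38 p [595.4  59.1  78.6] w 42.3 F [ 1.3 -0.2  0.4] shift [-1.214e+02  0.000e+00 -1.000e-01] rot [-0.1  0.  -0. ]
```

View pics/w12.png

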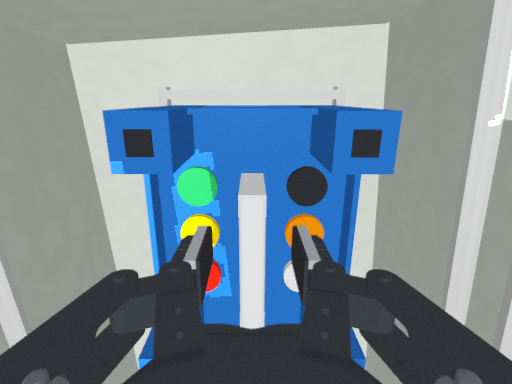

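Released; the fingers are clear on both sides of the bar. Now I'll rise straight up.

drive_tool([
  [[-10, 0, 0, 0, 0, 0, 0], [-30, 0, 0, 0, 0, 0, 0], [-65, 0, 0, 0, 0, 0, 0], [-105, 0, 0, 0, 0, 0, 0], [-145, 0, 0, 0, 0, 0, 0]],
])

```text
time: 13.85
eef_pos: [0.5949, 0.0591, 0.2258]
eef_rot: [0.065, 1.57, -0.065]
ft_force: [0.9, -0.0, 0.6]
width: 0.0426
```

drive_tool([
  [[-20, -25, 0, 0, 0, 0, 0], [-20, -50, 0, 0, 0, 0, 0], [-20, -50, 0, 0, 0, 0, 0], [-20, -50, 0, 0, 0, 0, 0], [-20, -50, 0, 0, 0, 0, 0]],
])

```text
time: 14.27
eef_pos: [0.591, 0.0095, 0.2437]
eef_rot: [0.065, 1.57, -0.065]
ft_force: [-0.1, -0.3, -0.1]
width: 0.0426
```

```bash
cd .;python3 - <<'E'
from trayfit import *
import time
for i in range(4): cams.get_image('side')
im,d,c=grab('wrist','w13.png');X=cloud(d,c);np.savez('/tmp/w13.npz',im=im,d=d,X=X,K=c['K'],rvec=c['rvec'],tvec=c['tvec'])
for zt in(.112,.1):
  r,P,m=fit(im,d,X,zt,(.5,.68,-.03,.17),.004);print(zt,r,len(P),np.median(P[:,2]))
  if zt==.112: print('tilt',np.linalg.lstsq(np.c_[P[:,:2],np.ones(len(P))],P[:,2],rcond=None)[0])
M=masks(im)
for k,z in(('yellow',.126),('green',.14)):
  P=X[M[k]&(abs(X[...,2]-z)<.005)];
  for a in(.52,.55,.585,.62,.65):
    q=P[abs(P[:,0]-a)<.01]
    if len(q)>5: print(k,a,len(q),np.percentile(q[:,1],[1,99]).round(4))
grab('side','s13.png')
print(robot.read_state()['time'])
E
```

```text
0.112 ((595.9923095703125, 58.084590911865234), (140.1070556640625, 109.5228271484375), 85.29356384277344) 2346 0.11235025062141105
tilt [6.40010209e-05 5.97216496e-04 1.12209722e-01]
0.1 ((0.0, 0.0), (0.0, 0.0), 0.0) 0 nan
yellow 0.52 128 [-0.0531 -0.0394]
yellow 0.55 229 [-0.0578 -0.0403]
yellow 0.585 358 [-0.0584 -0.0409]
yellow 0.62 297 [-0.0591 -0.0417]
yellow 0.65 206 [-0.0588 -0.0423]
green 0.52 46 [-0.1362 -0.0813]
green 0.55 1282 [-0.1375 -0.0554]
green 0.585 1508 [-0.1448 -0.0561]
green 0.62 1296 [-0.1426 -0.057 ]
green 0.65 17 [-0.0622 -0.0574]
14.5667
  return _methods._mean(a, axis=axis, dtype=dtype,
  ret = ret.dtype.type(ret / rcount)
```

View pics/w13.png

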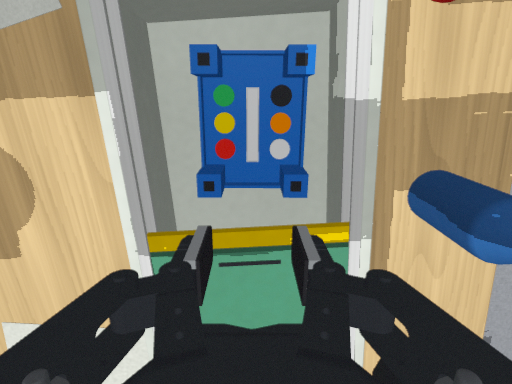

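View pics/s13.png

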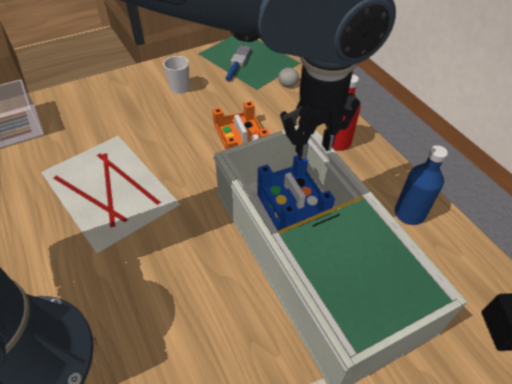

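The tail gap is 15 mm, as for fully open, and the post tops are at 112 mm and level, as for home. The arm touches nothing, so I'm handing in.

```bash
cd .;python3 -c "
from h import *
print(job.hand_in())"
```

```text
the job is handed in; nothing more can be done
None
```

The blue tray is stacked home on the bottom tray, the yellow door is fully open, and the job was handed in at about 14.6 s of robot time. I got no verdict back, so this rests on my own last checks.

I pulled the yellow door by its finger hole and then pushed its tail edge until it stopped hard, with a peak of about 47 N at the wrist. I then picked up the blue tray by its handle bar and lowered it. The pins went in with no contact force until the tray seated at about 16 N of push, and I opened the fingers only after that.

Last checks:
- **Yellow door:** its tail edge shows 15.1 mm clear of the green door, matching the 15 mm of fully open. An earlier, less settled picture gave about 17 mm.
- **Blue tray:** post tops are at 112.3 mm, against 112 expected, and level to under 0.001 rad. Its centre is within 0.3 mm and its angle within 0.3° of where the bottom tray was measured before stacking.
- **Green door:** its edge was measured about 3 mm from the starting value. That was with different cameras, so I put it down to calibration rather than movement.
- **Orange tray:** it was never touched, and in the last side picture it stands where it did. I did not re-measure it.
- **Robot:** the gripper is about 0.1 m or more above everything in the chest, with forces near zero.

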